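# Tip the leftover terminal blocks back into their stock bin

### The job

Two tip-up trays stand on the panel-wiring bench, each hinged over its own stock bin. Take the bar handle of the tray that holds the flat terminal blocks, tip the tray up until all three blocks have slid into its bin, then lower it gently back to level without letting it drop, and let go. Leave the tray with the cable glands down.

Things in the scene. Friction and masses are not known exactly. Their poses are not given: they have to be found in the camera images.
- block_handle (a point): Middle of the round level bar handle (12 mm thick, 110 mm long) of the steel tray holding the terminal blocks, 120 mm above the table, 65 mm off the tray's end wall, nothing under it. x runs across the bar towards tray, hinge and bin; y along the bar; z up while the tray is down. The hinge axis, parallel to the bar, is 215 mm from here along x and 20 mm lower. Left or right half of the bench.
- block_tray (a joint): Tip angle of that tray, rad: 0 down and level, grows as the handle is lifted up and over towards the bin, stop at 1.35. The blocks slide out at 0.4 to 0.9. It weighs 0.35 kg and falls back if let go. Tray 150 mm long, 146 mm wide, walls 38 mm high on three sides, open at the bin end; fixed stand.
- block_bin (a point): Point on the inner floor (6 mm above the table) of the fixed dark grey stock bin beyond that tray, midway along the foot of its near wall, straight below the hinge; the bin inside spans 175 mm from here along +x and 80 mm either side along y; walls rise 120 mm above the table, 90 mm on the tray's side. x points away from the tray, z up.
- block0_center (a point): Terminal block, one of three alike: a chunky light grey plastic slab 50 x 42 x 18 mm with a narrower foot on one long side, 35 to 70 g, lying flat in the tray at the start. The point is its centre.
- block1_center (a point): Terminal block, one of three alike: a chunky light grey plastic slab 50 x 42 x 18 mm with a narrower foot on one long side, 35 to 70 g, lying flat in the tray at the start. The point is its centre.
- block2_center (a point): Terminal block, one of three alike: a chunky light grey plastic slab 50 x 42 x 18 mm with a narrower foot on one long side, 35 to 70 g, lying flat in the tray at the start. The point is its centre.
- gland_tray (a joint): Tip angle, rad, of the other tray, of the same build, that holds three round-capped cable glands (34 mm wide, 42 mm tall, standing on their hexagons): 0 down. To be left down.

How it is judged:
On the way:
1. the tray of terminal blocks has been tipped up past 0.5 rad (value of joint block_tray above 0.5 rad), for 0.2 s.
At the end, for the whole second after the job is handed in: All three terminal blocks lie inside the stock bin beyond their tray (centres within its walls and less than 80 mm above its floor), the tray is back down (within 0.06 rad of level), and the other tray is down (within 0.06 rad) (x of block0_center in the frame of block_bin between -0.002 and 0.177 m and y of block0_center in the frame of block_bin between -0.08 and 0.08 m and z of each of block0_center, block1_center, block2_center in the frame of block_bin below 0.08 m and x of block1_center in the frame of block_bin between -0.002 and 0.177 m and y of block1_center in the frame of block_bin between -0.08 and 0.08 m and x of block2_center in the frame of block_bin between -0.002 and 0.177 m and y of block2_center in the frame of block_bin between -0.08 and 0.08 m and value of joint each of block_tray, gland_tray below 0.06 rad); the robot touches nothing.
It fails at once if the tray of cable glands is tipped (more than 0.15 rad) (value of joint gland_tray above 0.15 rad).
It fails at once if the tray of terminal blocks is dropped (falls faster than 4 rad/s) (velocity of joint block_tray below -4 rad/s).
It also fails if it takes over 45 s, if anything falls off the work surface, if the arm or the gripper's body presses on something with over 40 N, if the wrist force passes 120 N, or if a joint passes its speed limit or range.

### The arm

A 6-joint arm with a two-finger parallel gripper is mounted at the origin on the work surface. World frame = base frame: x ahead of the robot, y to its left, z up, the work surface at z = 0. Lengths are in m, angles in rad, forces in N, time in s.
With the tool pointing down it reaches from about 0.375 to 0.975 m from the base axis. Payload 3.8 kg.
Tool frame: the origin (TCP) lies midway between the tips of the shut fingers; the grasp point (between the pads) lies 19 mm behind it; z points along the fingers, y is the direction in which the jaws open and shut (so a half turn about z gives the same grasp; the last joint's range is limited). The gripper opens to 85 mm and grips with 20 to 120 N. Pads are 22 mm wide; open, the fingers measure 114 mm over their backs; the gripper's body (76 mm by 85 mm) begins 54 mm behind the grasp point. The pads swing forward as they close: fully open they stand 13 mm farther back than shut.
Start: joints at [1.234, 0.264, 1.604, -0, 1.274, -0.037], TCP at [0.199, 0.645, 0.231] pointing down, gripper open.
Joint ranges: [-2.63, 2.63], [-0.94, 2.18], [0.31, 2.57], [-1.31, 4.45], [0, 2.66], [-2.55, 2.55]. Speed limits (rad/s): [2.57, 2.57, 3.14, 3.14, 3.14, 3.14].

### API

Orientations are given as a rotation vector (axis times angle).
In Python, from workcell import bot gives the robot as it stands.
- The arm moves only by the tool drive_tool, never from a script. Its argument "deltas" is a list of rows, each an object with "hand": the opening, from 0 (shut) to 1 (fully open); "offset": the shift along the world's x, y, z in cm, a list of three; "angular": the turn, a rotation vector about the world's x, y, z in degrees, a list of three. A call has 1 to 8 rows; each row is the pose to reach, as a shift and turn from the pose commanded when the call began; what a row does not reach only later rows make up. A row lasts 1/8 s, in which the tool goes at most 62.5 mm and 10.7 degrees, less where a joint would pass 70% of its speed; a pose out of reach is approached as far as the arm can. A call with a gripper value outside its range is refused whole. The fingers move at their own pace and stop on an object; "force" is the grip in N (left out, the last holds). Time passes only in rows, so rows that repeat a pose let the fingers close. It gives the time, the measured TCP pose, the force and the opening at its end, in the units of the state.
- bot.read_state(): the state, without advancing time (a new reading comes with each control period).
- bot.read_camera(name): name is "scene" or "top" or "wrist"; returns a dict with "frame" (400x640x3 uint8, blue, green, red), "mtx" (3x3 intrinsics, pixels), "R" (3x3) and "t" (3): a world point X has camera coordinates R X + t. Camera axes: x right, y down, z forward; pixel columns grow to the right and rows downward; lengths in m; the calibration is good to about 2 mm. A picture is of the moment at which its call begins. There is no depth.
- bot.finish_job(): hands the job in, once; it reports no verdict.
The state is a dict: "time": time; "q": joint angles; "joint_vel": joint speeds; "joint_torque": joint torques, N m; "tool_pos": TCP position; "tcp_rot": TCP orientation; "wrist_force": force on the tool from outside, world axes, zero at the start; "torque": the same for the moment, N m; "width": opening from 0.0 (shut) to 1.0 (fully open).
Only numpy, scipy, OpenCV 4.12 (cv2) and the standard library are available. Lean on these libraries where they do the work, as an engineer would, in place of code of your own. Each camera call takes 0.05 s, during which the arm holds its last target. There are 200 camera calls.

## Working session

There is one attempt and no reset: what is moved stays moved. The work goes in short steps, Python scripts to look and compute and a tool call to move; the robot and the scene stay as the last step left them, time stands still between calls to the robot, and variables do not carry over. Pictures are saved under pics/ and viewed, about 8 in all and at most 12, crops included, and the job is handed in when it is done.

Besides the shell and the picture viewer there is one more tool, called after "Request:" as a command line: name --argument value ..., lists and objects as JSON in quotes. drive_tool: Moves the arm, as the interface text tells. Its arguments: {"type":"object","properties":{"deltas":{"type":"array"},"force":{"type":"number"}},"required":["deltas"]}

```bash
mkdir -p pics
python3 - <<'E'
from workcell import bot
import cv2,numpy as np
for n in("scene","top"):
    c=bot.read_camera(n);cv2.imwrite(f"pics/{n}0.png",c["frame"]);np.savez(n+"0.npz",**c)
    print(n,c["mtx"].tolist(),c["R"].round(3).tolist(),c["t"].round(3).tolist())
print(bot.read_state())
E
```

```text
scene [[369.27683937912235, 0.0, 319.6309826049509], [0.0, 369.27683937912235, 204.13912253022778], [0.0, 0.0, 1.0]] [[-0.111, 0.994, -0.013], [0.556, 0.051, -0.83], [-0.824, -0.099, -0.558]] [0.083, -0.235, 1.317]
top [[385.9079536944177, 0.0, 327.5904042189206], [0.0, 385.9079536944177, 200.8831179522589], [0.0, 0.0, 1.0]] [[-0.01, -1.0, -0.017], [-0.99, 0.012, -0.143], [0.143, 0.015, -0.99]] [-0.016, 0.578, 0.902]
{'time': 0.1, 'q': array([ 1.23409264e+00,  2.64703375e-01,  1.60527448e+00,  1.67656307e-05,
        1.27371510e+00, -3.69206615e-02]), 'joint_vel': array([-0.00133113, -0.00103665, -0.00255719,  0.00040137,  0.00232255,
        0.00132647]), 'joint_torque': array([ 9.13437107e-04, -5.16700816e+01, -3.68592775e+01,  8.44547753e-05,
        6.22227351e-03,  4.08832435e-06]), 'tool_pos': array([0.19912   , 0.64424676, 0.23004931]), 'tcp_rot': array([-0.46908354, -3.10596278,  0.00323666]), 'wrist_force': array([-0.8737293 , -0.77950623, -0.59507985]), 'torque': array([-0.00286514,  0.06144593, -0.0240626 ]), 'width': 1.001009985235421}
```

View pics/scene0.png

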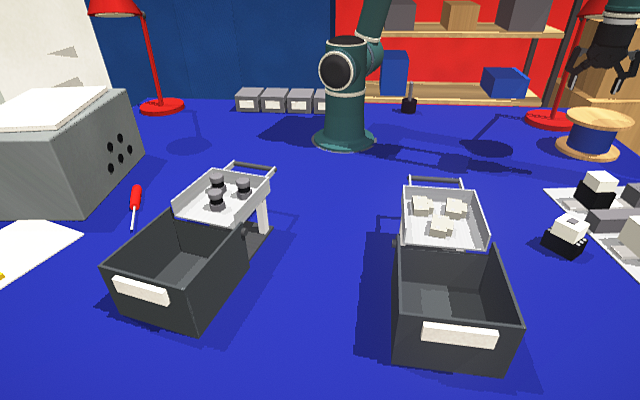

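View pics/top0.png

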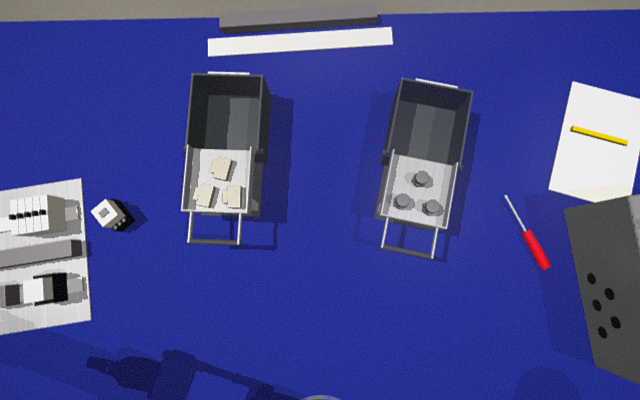

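The scene view shows the blocks' tray with its bar near (435,180). In the top view the bar runs about (188,242)–(240,243), in the left half (+y). I'll zoom in on the bar in both views.

```bash
cat > h.py <<'E'
import numpy as np
def ray(n,u,v,z):
    c=np.load(n+"0.npz");R,t=c["R"],c["t"];o=-R.T@t;d=R.T@np.linalg.solve(c["mtx"],[u,v,1]);return o+d*(z-o[2])/d[2]
def proj(n,X):
    c=np.load(n+"0.npz");p=c["mtx"]@(c["R"]@np.array(X)+c["t"]);return p[:2]/p[2]
E
python3 - <<'E'
import cv2,numpy as np
from h import *
a=cv2.imread("pics/top0.png")[200:255,170:270];b=cv2.imread("pics/scene0.png")[165:220,385:485]
cv2.imwrite("pics/crop.png",np.vstack([cv2.resize(x,None,fx=5.4,fy=5.4,interpolation=cv2.INTER_NEAREST) for x in(a,b)]))
for n,ps in(("top",[(188,242),(240,243)]),("scene",[(409,179),(463,182)])):
    for p in ps: print(n,p,ray(n,*p,.12).round(4))
E
```

```text
top (188, 242) [0.4785 0.287  0.12  ]
top (240, 243) [0.4751 0.1711 0.12  ]
scene (409, 179) [0.4829 0.1752 0.12  ]
scene (463, 182) [0.4857 0.2929 0.12  ]
```

View pics/crop.png

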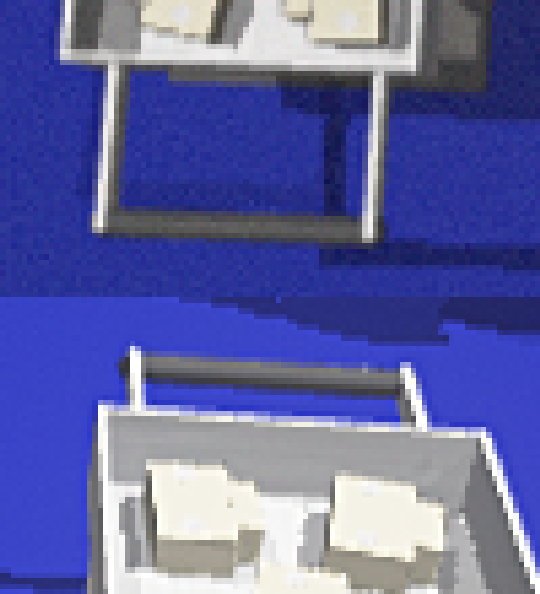

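The crops put the bar at about (189.1,241.1)–(239.4,242.6) in the top view and (409,178)–(460.5,180.7) in the scene view.

Run:
```python
from h import *
for n,ps in(("top",[(189.1,241.1),(239.4,242.6)]),("scene",[(460.5,180.7),(409.2,178.2)])):
    a,b=[ray(n,*p,.12) for p in ps]; d=a-b
    print(n,a.round(4),b.round(4),((a+b)/2).round(4),np.hypot(*d[:2]),np.degrees(np.arctan2(-d[0],d[1])))
# bin rim yaw check (top), rim z .12, left side wall outer corners
for p in [(190,74),(264,75)]: print(ray("top",*p,.12).round(4))
```

```text
top [0.4805 0.2846 0.12  ] [0.476  0.1725 0.12  ] [0.4783 0.2286 0.12  ] 0.11222150978083963 -2.281596791695333
scene [0.4804 0.2886 0.12  ] [0.4792 0.176  0.12  ] [0.4798 0.2323 0.12  ] 0.1126062184099473 -0.6191238665198933
[0.874  0.2989 0.12  ]
[0.8684 0.1233 0.12  ]
```

Request:
drive_tool --deltas '[{"hand": 0.6,"offset": [3.5,-5.2,0.5],"angular": [0,0,-9.3]},{"hand": 0.6,"offset": [7,-10.4,1],"angular": [0,0,-18.6]},{"hand": 0.6,"offset": [10.5,-15.6,1],"angular": [0,0,-28]},{"hand": 0.6,"offset": [14,-20.8,1],"angular": [0,0,-37.3]},{"hand": 0.6,"offset": [17.5,-26,1],"angular": [0,0,-46.6]},{"hand": 0.6,"offset": [21,-31.2,1],"angular": [0,0,-56]},{"hand": 0.6,"offset": [24.5,-36.4,0],"angular": [0,0,-65.3]},{"hand": 0.6,"offset": [28,-41.5,0],"angular": [0,0,-74.5]}]' --force 30

```text
time: 1.1
tool_pos: [0.4783, 0.2292, 0.2302]
tcp_rot: [-2.259, -2.182, 0.002]
wrist_force: [0.8, 0.3, -0.4]
width: 0.599
```

Run:
```python
from workcell import bot
import cv2,numpy as np
c=bot.read_camera("wrist");cv2.imwrite("pics/w1.png",c["frame"]);np.savez("wrist0.npz",**c)
from h import *
print(proj("wrist",[.479,.230,.12]),proj("wrist",[.4806,.285,.12]),proj("wrist",[.4774,.175,.12]))
```

```text
[321.49407734 195.70769071] [321.2210053 133.617022 ] [321.73465547 250.40994934]
```

View pics/w1.png

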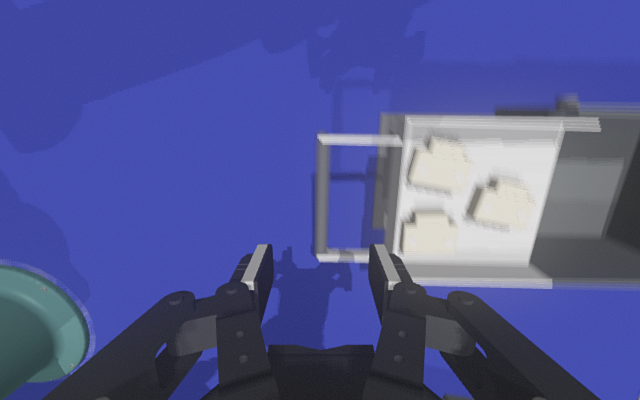

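The wrist view shows the bar at (322,138)–(322,256). The prediction was (321,134)–(322,250), so the alignment is good. Next I'll go down and close on the bar.

Request:
drive_tool --deltas '[{"hand": 0.6,"offset": [0.1,-0.1,-5],"angular": [0,0,0]},{"hand": 0.6,"offset": [0.1,-0.1,-9],"angular": [0,0,0]},{"hand": 0.6,"offset": [0.1,-0.1,-12],"angular": [0,0,0]},{"hand": 0.6,"offset": [0.1,-0.1,-12.9],"angular": [0,0,0]},{"hand": 0.1,"offset": [0.1,-0.1,-12.9],"angular": [0,0,0]},{"hand": 0,"offset": [0.1,-0.1,-12.9],"angular": [0,0,0]},{"hand": 0,"offset": [0.1,-0.1,-12.9],"angular": [0,0,0]},{"hand": 0,"offset": [0.1,-0.1,-12.9],"angular": [0,0,0]}]' --force 30

```text
time: 2.15
tool_pos: [0.4777, 0.231, 0.1037]
tcp_rot: [-2.252, -2.186, 0.003]
wrist_force: [-8.2, 0.9, 5.7]
width: 0.124
```

Run:
```python
import numpy as np
r=np.hypot(.215,.02);a0=np.arctan2(.02,.215);c,s=np.cos(np.radians(1.8)),np.sin(np.radians(1.8))
for th in np.arange(0,1.11,.1):
    dx=.215-r*np.cos(a0+th);dz=r*np.sin(a0+th)-.02;print(th.round(1),(100*np.array([dx*c,-dx*s,dz])).round(1))
```

```text
0.0 [ 0. -0.  0.]
0.1 [ 0.3 -0.   2.1]
0.2 [ 0.8 -0.   4.2]
0.3 [ 1.6 -0.   6.3]
0.4 [ 2.5 -0.1  8.2]
0.5 [ 3.6 -0.1 10.1]
0.6 [ 4.9 -0.2 11.8]
0.7 [ 6.3 -0.2 13.4]
0.8 [ 8.  -0.2 14.8]
0.9 [ 9.7 -0.3 16.1]
1.0 [11.6 -0.4 17.2]
1.1 [13.5 -0.4 18.1]
```

Width 0.124 is about 10.5 mm, so the bar is held. First lift, to about 0.4 rad.

Request:
drive_tool --deltas '[{"hand": 0,"offset": [-0.1,0,1],"angular": [0,0,0]},{"hand": 0,"offset": [0.1,0,2.1],"angular": [0,0,0]},{"hand": 0,"offset": [0.3,0,3.2],"angular": [0,0,0]},{"hand": 0,"offset": [0.6,0,4.2],"angular": [0,0,0]},{"hand": 0,"offset": [1.0,0,5.3],"angular": [0,0,0]},{"hand": 0,"offset": [1.4,0,6.3],"angular": [0,0,0]},{"hand": 0,"offset": [1.9,-0.1,7.3],"angular": [0,0,0]},{"hand": 0,"offset": [2.3,-0.1,8.2],"angular": [0,0,0]}]' --force 30

```text
time: 3.15
tool_pos: [0.5006, 0.2298, 0.1848]
tcp_rot: [-2.251, -2.186, 0.004]
wrist_force: [-5.4, 5.0, -0.5]
width: 0.127
```

Request:
drive_tool --deltas '[{"hand": 0,"offset": [0.5,0,1.0],"angular": [0,0,0]},{"hand": 0,"offset": [1.1,0,1.9],"angular": [0,0,0]},{"hand": 0,"offset": [1.7,-0.1,2.8],"angular": [0,0,0]},{"hand": 0,"offset": [2.4,-0.1,3.6],"angular": [0,0,0]},{"hand": 0,"offset": [3.1,-0.1,4.4],"angular": [0,0,0]},{"hand": 0,"offset": [3.8,-0.1,5.2],"angular": [0,0,0]},{"hand": 0,"offset": [4.6,-0.2,5.9],"angular": [0,0,0]},{"hand": 0,"offset": [5.5,-0.2,6.6],"angular": [0,0,0]}]'

```text
time: 4.15
tool_pos: [0.5544, 0.2275, 0.2538]
tcp_rot: [-2.25, -2.186, 0.007]
wrist_force: [-16.0, -1.2, 15.6]
width: 0.126
```

Request:
drive_tool --deltas '[{"hand": 0,"offset": [0.8,0,0.7],"angular": [0,0,0]},{"hand": 0,"offset": [1.7,-0.1,1.3],"angular": [0,0,0]},{"hand": 0,"offset": [2.6,-0.1,1.9],"angular": [0,0,0]},{"hand": 0,"offset": [3.6,-0.1,2.4],"angular": [0,0,0]},{"hand": 0,"offset": [3.6,-0.1,2.4],"angular": [0,0,0]},{"hand": 0,"offset": [3.6,-0.1,2.4],"angular": [0,0,0]},{"hand": 0,"offset": [3.6,-0.1,2.4],"angular": [0,0,0]},{"hand": 0,"offset": [3.6,-0.1,2.4],"angular": [0,0,0]}]'

```text
time: 5.15
tool_pos: [0.5938, 0.2257, 0.2787]
tcp_rot: [2.252, 2.187, 0.003]
wrist_force: [-7.0, -1.1, 11.1]
width: 0.126
```

Run:
```python
from workcell import bot
import cv2
cv2.imwrite("pics/s2.png",bot.read_camera("scene")["frame"])
```

```text
(no output)
```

View pics/s2.png

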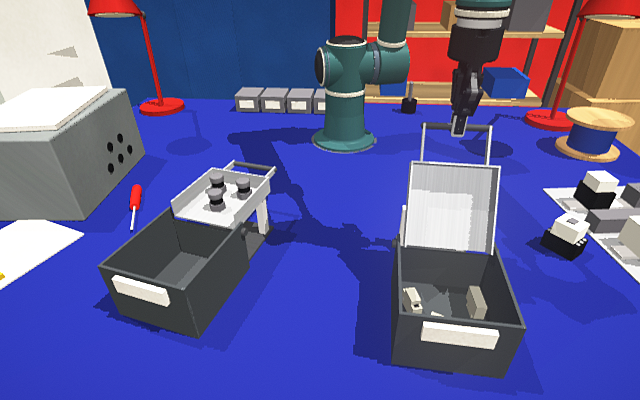

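The tray at about 1 rad is empty. All three blocks are in the bin, at (412,298), (437,313) and (477,302). I'll lower it along the same arc.

Request:
drive_tool --deltas '[{"hand": 0,"offset": [-1.0,0,-0.5],"angular": [0,0,0]},{"hand": 0,"offset": [-1.9,0,-1.1],"angular": [0,0,0]},{"hand": 0,"offset": [-2.8,0,-1.7],"angular": [0,0,0]},{"hand": 0,"offset": [-3.6,0.1,-2.4],"angular": [0,0,0]},{"hand": 0,"offset": [-4.5,0.1,-3.1],"angular": [0,0,0]},{"hand": 0,"offset": [-5.3,0.1,-3.8],"angular": [0,0,0]},{"hand": 0,"offset": [-6.0,0.2,-4.6],"angular": [0,0,0]},{"hand": 0,"offset": [-6.7,0.2,-5.4],"angular": [0,0,0]}]'

```text
time: 6.2
tool_pos: [0.5264, 0.2288, 0.2225]
tcp_rot: [2.254, 2.189, 0.003]
wrist_force: [-6.4, 2.5, 5.3]
width: 0.123
```

Request:
drive_tool --deltas '[{"hand": 0,"offset": [-0.7,0,-0.8],"angular": [0,0,0]},{"hand": 0,"offset": [-1.3,0,-1.7],"angular": [0,0,0]},{"hand": 0,"offset": [-1.9,0,-2.6],"angular": [0,0,0]},{"hand": 0,"offset": [-2.4,0.1,-3.6],"angular": [0,0,0]},{"hand": 0,"offset": [-2.8,0.1,-4.5],"angular": [0,0,0]},{"hand": 0,"offset": [-3.3,0.1,-5.5],"angular": [0,0,0]},{"hand": 0,"offset": [-3.7,0.1,-6.5],"angular": [0,0,0]},{"hand": 0,"offset": [-4.1,0.1,-7.6],"angular": [0,0,0]}]'

```text
time: 7.2
tool_pos: [0.486, 0.2306, 0.1451]
tcp_rot: [-2.254, -2.188, -0.005]
wrist_force: [-1.4, 5.9, 0.1]
width: 0.126
```

Request:
drive_tool --deltas '[{"hand": 0,"offset": [-0.3,0,-1.0],"angular": [0,0,0]},{"hand": 0,"offset": [-0.5,0,-2.0],"angular": [0,0,0]},{"hand": 0,"offset": [-0.7,0,-2.8],"angular": [0,0,0]},{"hand": 0,"offset": [-0.8,0,-3.5],"angular": [0,0,0]},{"hand": 0,"offset": [-0.8,0,-4.0],"angular": [0,0,0]},{"hand": 0,"offset": [-0.8,0,-4.2],"angular": [0,0,0]},{"hand": 0,"offset": [-0.8,0,-4.3],"angular": [0,0,0]},{"hand": 0,"offset": [-0.8,0,-4.3],"angular": [0,0,0]}]'

```text
time: 8.2
tool_pos: [0.4778, 0.2309, 0.1019]
tcp_rot: [-2.253, -2.187, -0.004]
wrist_force: [-4.2, 8.3, -0.4]
width: 0.125
```

Request:
drive_tool --deltas '[{"hand": 0.3,"offset": [0,0,0],"angular": [0,0,0]},{"hand": 0.6,"offset": [0,0,0],"angular": [0,0,0]},{"hand": 0.6,"offset": [0,0,0],"angular": [0,0,0]},{"hand": 0.6,"offset": [0,0,1],"angular": [0,0,0]},{"hand": 0.6,"offset": [0,0,4],"angular": [0,0,0]},{"hand": 0.6,"offset": [0,0,8],"angular": [0,0,0]},{"hand": 0.6,"offset": [-3,0,12],"angular": [0,0,0]},{"hand": 0.6,"offset": [-6,0,15],"angular": [0,0,0]}]'

```text
time: 9.2
tool_pos: [0.4175, 0.2294, 0.2541]
tcp_rot: [2.254, 2.187, 0.004]
wrist_force: [-0.1, 0.2, -0.2]
width: 0.597
```

Run:
```python
from workcell import bot
import cv2,numpy as np
a=bot.read_camera("top")["frame"];b=bot.read_camera("scene")["frame"]
cv2.imwrite("pics/end.png",np.hstack([cv2.resize(a[60:260,150:290],None,fx=2.8,fy=2.8),cv2.resize(b[165:365,380:520],None,fx=2.8,fy=2.8)]))
print(bot.read_state()["joint_vel"].round(3), bot.read_state()["wrist_force"])
```

```text
[-0.014  0.058  0.027 -0.014 -0.076 -0.016] [ 0.75885677 -0.18320478  0.70511939]
```

View pics/end.png

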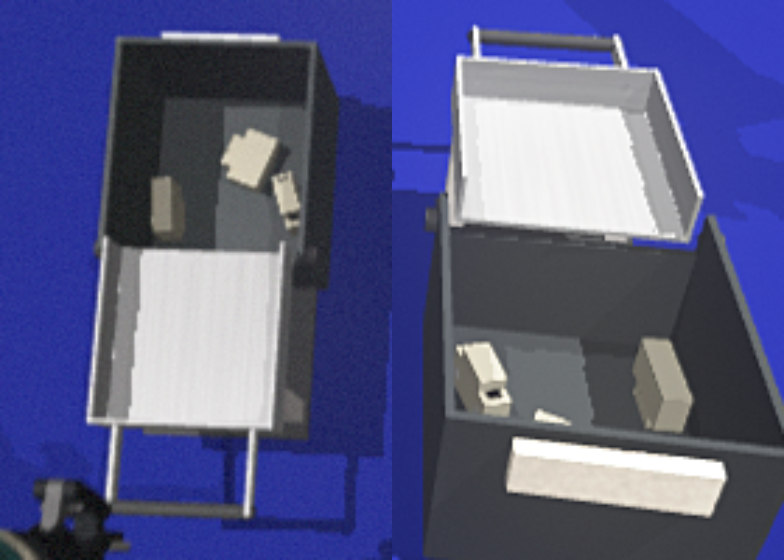

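The empty tray is level: the bar is back at row 241 in the top view and 179 in the scene view, as at the start. All three blocks are on the bin floor.

Request:
drive_tool --deltas '[{"hand": 0.6,"offset": [0,0,0],"angular": [0,0,0]},{"hand": 0.6,"offset": [0,0,0],"angular": [0,0,0]}]'

```text
time: 9.55
tool_pos: [0.4173, 0.2289, 0.25]
tcp_rot: [-2.254, -2.188, 0.003]
wrist_force: [-0.1, 0.8, -0.4]
width: 0.598
```

```bash
python3 -c "
from workcell import bot
print(bot.finish_job())"
```

```text
the job is handed in; nothing more can be done
None
```

I gripped the bar of the terminal-block tray (left half of the bench) and tipped it to about 1.0 rad along the hinge arc. I then lowered it along the same arc at about 0.5 rad/s, let go and backed the gripper away, handing in at about 9.6 s.

- **Blocks and tray:** The last pictures show the tray empty, its bar back where it started in both views, and all three blocks low in the bin.
- **Gland tray:** The arm never came near it and it was still level in the picture taken mid-tip. The last crops did not include it.
- **Forces:** The readings taken after each move stayed under about 25 N at the wrist, with nothing touched at the end.
- **Disagreements:** The wrist view put the bar about 5 px (roughly 4 mm) off its predicted place along its length. The TCP ended about 2 mm lower than when I first gripped the bar. Neither affected the result.

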